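# Open the clamped resin jar

## Task

Get the amber jar open for the next resin job: take the cork block off its cap, unscrew the cap (anticlockwise, about one and a third turns) until the thread lets go and lift it straight off the neck. Set both the cap, open side down, and the cork block gently into the nearer red tray (the one with the blue screwdriver), each resting on the tray's floor. Do not knock the clear bottle or the mixing cup near the jars over or shove them about.

Things in the scene. Friction and masses are not known exactly. Their poses are not given: they have to be found in the camera images.
- amber_jar: The jar to open: amber glass, 76 mm in diameter with a paper band, fixed to the bench by a square 100 x 100 x 10 mm steel base plate and a rubber collar (88 mm across, up to 26 mm); it cannot turn or move. Origin on its axis at the underside of the base, z up. Shoulder 76 mm wide up to 90 mm, 60 mm up to 98 mm; above it a threaded neck, rim at 143 mm.
- neck_rim (a point): Centre of the amber jar's rim, 143 mm above the bench. Neck 37 mm in diameter, 46 over the thread. Right-hand two-start thread: the cap rises 15 mm a turn and lets go after about 1.35 turns (8.5 rad) anticlockwise seen from above, risen about 20 mm; then it lifts off freely. It cannot be pulled off before. The thread has 1.5 mm axial play and light friction; the cap stays wherever it is left.
- cap_mid (a point): Centre of the black ribbed screw cap: round, 55 mm in diameter (57 over the fine ribs), 37.5 mm high, about 0.12 kg, hollow below. This point is on its axis, half-way up. z axis: from the open side to the closed top. Screwed down, it lies 129.8 mm above the amber jar's origin (cap top at 148.5, lower edge at 111 mm, 13 mm of free neck below it). Can be gripped across its sides at any yaw.
- cork_mid (a point): Centre of the loose cork sanding block, 36 (x) x 60 (y) x 26 (z) mm, about 0.05 kg; it lies flat on the amber jar's cap at the start.
- green_jar: The other jar, same sizes but green glass; its cap is fixed. It stays as it is. Origin on its axis at the underside of its base.
- red_tray: Nearer of the two red parts trays, fixed, 318 (x) x 222 (y) mm over the rim, 48 mm high. Origin at the centre of its underside; floor 3 mm above it. Inside x -144 to 144, y -96 to 97 mm. A divider along x at y = -30 mm, top 29 mm above the underside, parts a wide bay (y -29 to 97) from a narrow bay (y -96 to -31) that holds a blue screwdriver.
- green_mid (a point): Centre of the green honing block lying in the tray's wide bay, 36 (x) x 82 (y) x 20 (z) mm, loose; leave room beside it.
- pet_bottle: Bystander: clear plastic bottle, 65 mm in diameter, 211 mm high, standing loose; origin at the centre of its underside.
- mixing_cup: Bystander: clear mixing cup, 70 mm in diameter at the rim, 74 mm high, standing loose; origin at the centre of its underside.
- cap: The same screw cap; origin on its axis at its lower edge.
- cork_block: The same cork block; origin at the centre of its underside.
There are look-alikes about, which are no part of the job. What is shaped like the cork_block but yellow is not meant. Of the things shaped like the cap, the black one is meant.

How it is judged:
On the way:
1. the cap is unscrewed and lifted straight up, clear of the neck (z of cap_mid in the frame of amber_jar above 0.168 m and horizontal distance between cap_mid and amber_jar below 0.03 m), for 0.02 s.
At the end, for the whole second after the job is handed in: The cap lies in the nearer red tray, open side down (upright within 0.12 rad) on the tray's floor (its centre below 29 mm over the tray's underside), the cork block lies in the tray on its floor too (its centre below 34.5 mm), both released and at rest (x of cap_mid in the frame of red_tray between -0.145 and 0.145 m and y of cap_mid in the frame of red_tray between -0.098 and 0.098 m and z of cap_mid in the frame of red_tray between 0.012 and 0.029 m and angle between cap_mid's own z axis and vertical below 0.12 rad and x of cork_mid in the frame of red_tray between -0.145 and 0.145 m and y of cork_mid in the frame of red_tray between -0.098 and 0.098 m and z of cork_mid in the frame of red_tray below 0.0345 m and linear speed of each of cap, cork_block below 0.02 m/s); the robot touches nothing.
It fails at once if the clear bottle is knocked over or shoved more than 40 mm (distance of pet_bottle from where it was at the start of the episode above 0.04 m or angle between pet_bottle's own z axis and vertical above 0.5 rad).
It fails at once if the mixing cup is knocked over or shoved more than 40 mm (distance of mixing_cup from where it was at the start of the episode above 0.04 m or angle between mixing_cup's own z axis and vertical above 0.5 rad).
It fails at once if the cap is dropped (falls freely faster than 0.8 m/s, about 33 mm) (linear speed of cap above 0.8 m/s and contact force between each of the fingers, the arm and cap below 0.01 N).
It fails at once if the cork block is dropped (falls freely faster than 0.8 m/s, about 33 mm) (linear speed of cork_block above 0.8 m/s and contact force between each of the fingers, the arm and cork_block below 0.01 N).
It also fails if it takes over 72 s, if anything falls off the work surface, if the arm or the gripper's body presses on something with over 40 N, if the wrist force passes 120 N, or if a joint passes its speed limit or range.

## Robot

A 6-joint arm with a two-finger parallel gripper is mounted at the origin on the work surface; the furniture and walls round the work are solid. World frame = base frame: x ahead of the robot, y to its left, z up, the work surface at z = 0. Lengths are in m, angles in rad, forces in N, time in s.
With the tool pointing down it reaches from about 0.25 to 0.725 m from the base axis. Payload 4 kg.
Tool frame: the origin (TCP) lies midway between the tips of the shut fingers; the grasp point (between the pads) lies bot.pinch_z behind it (bot.pinch_z is the distance from the TCP to the grasp point, in m); z points along the fingers, y is the direction in which the jaws open and shut (so a half turn about z gives the same grasp; the last joint's range is limited). The gripper opens to 85 mm and grips with 20 to 120 N. Pads are 22 mm wide; open, the fingers measure 114 mm over their backs; the gripper's body (76 mm by 85 mm) begins 54 mm behind the grasp point. The pads swing forward as they close: fully open they stand 13 mm farther back than shut.
Start: joints at [1.124, 0.241, 0.005, 1.335, 0, 1.571], TCP at [0.216, 0.451, 0.231] pointing down, gripper open.
Joint ranges: [-2.72, 2.72], [-1.05, 1.87], [-1.09, 1.28], [-1.99, 2.15], [-1.42, 1.44], [-3.14, 3.14]. Speed limits (rad/s): [2.79, 2.79, 3.14, 3.14, 3.14, 3.14].

## Interface

Orientations are given as a unit quaternion [x, y, z, w].
In Python, from workcell import bot gives the robot as it stands. The module is installed in compiled form; this text tells all that it offers.
- The arm moves only by the tool move_arm, never from a script. Its argument "series" is a list that holds one entry, the list of rows, each a list of 7 numbers: the shift along the world's x, y, z in cm, then the turn, a rotation vector about the world's x, y, z in degrees, then the opening, from 0 (shut) to 1 (fully open). A call has exactly 5 rows; each row shifts and turns the pose as measured when the row begins; what a row does not reach is not made up. A row lasts 1/10 s, in which the tool goes at most 50 mm and 8.59 degrees, less where a joint would pass 70% of its speed; a pose out of reach is approached as far as the arm can. A call with a gripper value outside its range is refused whole. The fingers move at their own pace and stop on an object; the grip force is fixed at half the most. Time passes only in rows, so rows that do not move let the fingers close, or fill a call up. It gives the time, the measured TCP pose, the force and the opening at its end, in the units of the state.
- bot.get_obs(): the state, without advancing time (a new reading comes with each control period).
- bot.camera(name): name is "side" or "top"; returns (picture, depth): 400x640x3 uint8, red, green, blue; 400x640 float32, m along the optical axis (not along the pixel's ray), 0 where there is no reading.
- bot.camera_info(name): a dict with "vfov" (degrees; the focal length in pixels is half the picture's height over the tangent of half this angle, whatever the lens; pixels are square), "cx", "cy" (the principal point, pixels), "k1" (the pictures are not rectified: a ray, as slopes to the right and down, at radius r is drawn at 1 + k1 r^2 times it, then the intrinsics apply), "cam_to_world" (4x4, takes a point from camera to world coordinates). Camera axes: x right, y down, z forward; pixel columns grow to the right and rows downward; lengths in m; the calibration is good to about 2 mm. A picture is of the moment at which its call begins. camera_info takes no time and is no camera call.
- bot.job_done(): hands the job in, once; it reports no verdict.
Trained networks look in the newest picture that a camera, given by its name, has taken for a name from the list of things; names that differ only in an ending like _2 or _b are one class to them, and where a whole thing is asked for, a point or a joint stands for the part that bears it (a point fixed in the world has none). Each returns a list of dicts, best first, with "confidence" (0 to 1); they miss things now and then, are a little off and sometimes report something else, mostly with a low value. They report only what shows in the picture. A call takes as long as a camera call. They do not tell look-alikes from the thing itself.
- bot.find_in(camera, target): "at" ([x, y, z] in m, in world coordinates, good to about 4 mm: the middle of the surface that is visible of it).
The state is a dict: "clock": time; "joint_pos": joint angles; "joint_vel": joint speeds; "tau": joint torques, N m; "eef_pos": TCP position; "tool_rot": TCP orientation; "ft_force": force on the tool from outside, world axes, zero at the start; "ft_torque": the same for the moment, N m; "grip_width": finger opening in m.
Only numpy, scipy, OpenCV 4.12 (cv2) and the standard library are available. Lean on these libraries where they do the work, as an engineer would, in place of code of your own. Each camera call takes 0.05 s, during which the arm holds its last target.

## Working session

There is one attempt and no reset: what is moved stays moved. The work goes in short steps, Python scripts to look and compute and a tool call to move; the robot and the scene stay as the last step left them, time stands still between calls to the robot, and variables do not carry over. Pictures are saved under pics/ and viewed, and the job is handed in when it is done.

Besides the shell and the picture viewer there is one more tool, called after "Emit:" by a JSON object that holds its "method" and its "body", one argument or row to a line. move_arm: Moves the arm, as the interface text tells. Its arguments: {"type":"object","properties":{"series":{"type":"array","items":{"type":"array","items":{"type":"array","items":{"type":"number"}}}}},"required":["series"]}

```bash
mkdir -p pics; ls
python3 - <<'E'
from workcell import bot
import cv2,numpy as np
o=bot.get_obs();print(o, bot.pinch_z)
for c in("side","top"):
    p,d=bot.camera(c);cv2.imwrite(f"pics/{c}0.png",p[:,:,::-1]);np.save(f"pics/{c}0.npy",d)
    print(c,bot.camera_info(c))
E
```

```text
pics
{'clock': 0.0, 'joint_pos': array([ 1.12402869e+00,  2.41409694e-01,  3.77228889e-03,  1.33519165e+00,
       -1.28357379e-05,  1.57076995e+00]), 'joint_vel': array([-1.48444876e-03, -1.64684950e-06, -9.47199199e-04,  2.70295935e-03,
        1.22474906e-03,  7.91197324e-04]), 'tau': array([-3.47027026e-04, -3.72317398e+01,  2.52408224e+01,  1.71207252e-02,
       -8.06801495e-05,  3.13012720e-06]), 'eef_pos': array([0.21576825, 0.45037642, 0.23043293]), 'tool_rot': array([ 2.21517643e-01,  9.75155834e-01, -9.92528027e-04, -2.18910061e-04]), 'ft_force': array([-0.30949057, -0.13412231, -1.34570122]), 'ft_torque': array([ 0.05570248, -0.0323535 , -0.01627167]), 'grip_width': 0.08534006405594215} 0.0187
side {'vfov': 57.77124191901347, 'cx': 319.81780410066517, 'cy': 204.2994268646675, 'k1': 0.004324490057308127, 'cam_to_world': array([[ 0.96453434, -0.16460408,  0.20634679,  0.36447561],
       [-0.26322294, -0.65808677,  0.70543284, -0.55148432],
       [ 0.01967697, -0.73472941, -0.67807486,  0.68302633],
       [ 0.        ,  0.        ,  0.        ,  1.        ]])}
top {'vfov': 43.40109372221254, 'cx': 325.5083049715206, 'cy': 190.13264803190316, 'k1': -0.052848875386667306, 'cam_to_world': array([[ 0.0924198 , -0.97239611,  0.21425308,  0.29613504],
       [-0.99571727, -0.09077015,  0.01754677,  0.04017552],
       [ 0.00238538, -0.21495716, -0.97662056,  1.1767182 ],
       [ 0.        ,  0.        ,  0.        ,  1.        ]])}
```

View pics/side0.png

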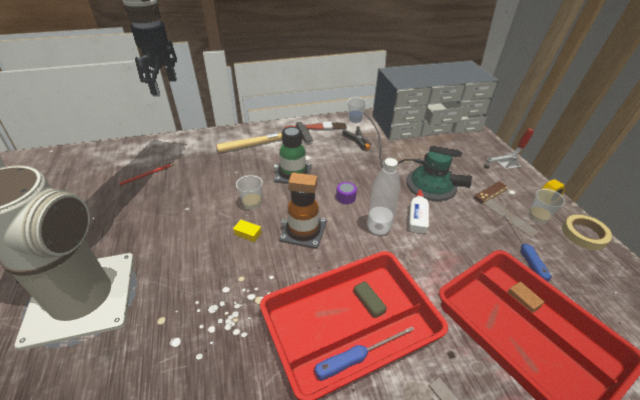

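View pics/top0.png

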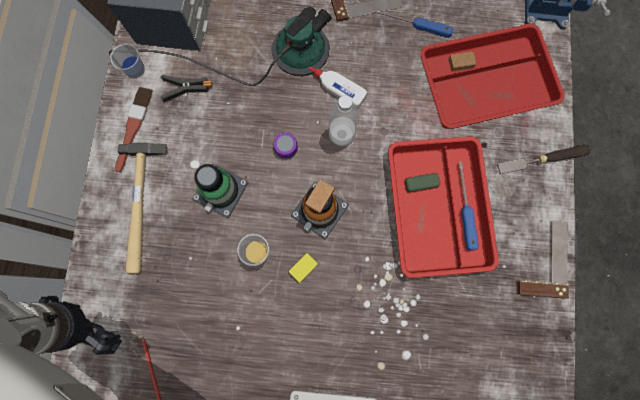

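Run:
```python
from workcell import bot
import numpy as np
for c in("side","top"):
  for t in ["amber_jar","cap_mid","cork_mid","red_tray","green_mid","pet_bottle","mixing_cup"]:
    for r in bot.find_in(c,t): print(c,t,np.round(r["at"],3),round(r["confidence"],2))
```

```text
side amber_jar [0.493 0.044 0.038] 0.69
side cap_mid [0.645 0.152 0.04 ] 0.84
side cap_mid [0.497 0.047 0.134] 0.58
side cork_mid [0.364 0.085 0.029] 0.72
side cork_mid [0.502 0.061 0.172] 0.57
side red_tray [ 0.521 -0.216  0.003] 0.97
side green_mid [ 0.592 -0.175  0.019] 0.79
side pet_bottle [0.682 0.014 0.125] 0.56
side mixing_cup [0.393 0.196 0.044] 0.89
top amber_jar [0.478 0.064 0.026] 0.65
top cap_mid [0.646 0.167 0.039] 0.56
top cap_mid [0.495 0.056 0.15 ] 0.49
top cork_mid [0.363 0.1   0.026] 0.91
top cork_mid [0.503 0.067 0.173] 0.76
top red_tray [ 0.529 -0.219  0.005] 0.74
top red_tray [0.5   0.066 0.177] 0.64
top green_mid [ 0.591 -0.168  0.019] 0.94
top pet_bottle [0.678 0.036 0.152] 0.65
top mixing_cup [0.395 0.21  0.021] 0.89
```

The side picture shows the amber jar at (303,215) with the cork on its cap at (303,183), the bottle at (385,195), the cup at (250,190), the near tray at (355,325) and a look-alike purple cap at (346,192). Next I'll refine these from the depth.

```bash
cat > h.py <<'E'
from workcell import bot
import numpy as np,cv2
def cloud(c,d):
    i=bot.camera_info(c);H,W=d.shape
    f=H/2/np.tan(np.radians(i["vfov"]/2))
    u,v=np.meshgrid(np.arange(W),np.arange(H))
    X=(u-i["cx"])/f;Y=(v-i["cy"])/f
    x,y=X.copy(),Y.copy()
    for _ in range(10):
        s=1+i["k1"]*(x*x+y*y);x=X/s;y=Y/s
    P=np.stack([x*d,y*d,d,np.ones_like(d)],-1)@i["cam_to_world"].T
    P=P[...,:3];P[d<=0]=np.nan
    return P
def shot(n):
    r={}
    for c in("side","top"):
        p,d=bot.camera(c);cv2.imwrite(f"pics/{c}{n}.png",p[:,:,::-1]);np.save(f"pics/{c}{n}.npy",d);r[c]=(p,cloud(c,d))
    return r
def load(n):
    return {c:(cv2.imread(f"pics/{c}{n}.png")[:,:,::-1],cloud(c,np.load(f"pics/{c}{n}.npy"))) for c in("side","top")}
def sel(P,x,y,z):
    return (P[...,0]>x[0])&(P[...,0]<x[1])&(P[...,1]>y[0])&(P[...,1]<y[1])&(P[...,2]>z[0])&(P[...,2]<z[1])
def rect(Q):
    (c,s,a)=cv2.minAreaRect((Q[:,:2]*1000).astype(np.float32));return np.round(c,1),np.round(s,1),round(a,1)
E
python3 - <<'E'
from h import *
R=load(0)
for c in R:
    p,P=R[c]
    m=sel(P,(.44,.56),(0,.12),(.168,.19));Q=P[m];print(c,"cork top",len(Q),np.median(Q[:,2]),rect(Q))
    m=sel(P,(.44,.56),(0,.12),(.12,.147));Q=P[m];print(c,"cap side",len(Q),Q.min(0),Q.max(0))
    if len(Q)>8:
        A=np.c_[2*Q[:,:2],np.ones(len(Q))];s=np.linalg.lstsq(A,(Q[:,:2]**2).sum(1),rcond=None)[0];print(s[:2],np.sqrt(s[2]+s[0]**2+s[1]**2))
    m=sel(P,(.40,.58),(-.03,.15),(.006,.014));Q=P[m];print(c,"plate",len(Q),rect(Q))
    m=sel(P,(.36,.75),(-.4,-.03),(.043,.053));Q=P[m];print(c,"tray rim",len(Q),np.median(Q[:,2]),rect(Q))
    m=sel(P,(.54,.65),(-.24,-.1),(.018,.03));Q=P[m];print(c,"green",len(Q),np.median(Q[:,2]),rect(Q))
    m=sel(P,(.6,.75),(-.03,.09),(.02,.25));Q=P[m];print(c,"bottle",len(Q),Q.min(0),Q.max(0))
    m=sel(P,(.33,.45),(.14,.26),(.06,.1));Q=P[m];print(c,"cup",len(Q),rect(Q) if len(Q) else 0)
    m=sel(P,(.44,.75),(.17,.36),(.08,.19));Q=P[m];print(c,"greenjar",len(Q),Q.min(0),Q.max(0),rect(Q))
    m=sel(P,(.36,.75),(-.4,-.03),(-.005,.008));Q=P[m];print(c,"z tray floor",np.median(Q[:,2]))
E
```

```text
side cork top 321 0.173900564716423 (array([503.3,  68.7]), array([38.9, 59.6]), 65.0)
side cap side 217 [0.47483289 0.04177886 0.12007844] [0.52910661 0.07688618 0.14688606]
[0.50326398 0.07125578] 0.027269055109562717
side plate 359 (array([499.7,  71.5]), array([100.1, 106.4]), 61.5)
side tray rim 3300 0.04734942023514105 (array([ 561. , -204.6]), array([376.3, 234.1]), 7.3)
side green 714 0.022285549307824837 (array([ 583.8, -164.7]), array([111.1, 131.7]), 9.7)
side bottle 1691 [0.66299181 0.00220523 0.02002489] [0.72298793 0.05063188 0.21364596]
side cup 230 (array([389.8, 207. ]), array([67.7, 67.8]), 54.8)
side greenjar 673 [0.49002465 0.27369329 0.08035476] [0.5639438  0.33778694 0.15081279] (array([526. , 305.2]), array([62.9, 71.9]), 76.6)
side z tray floor 0.001148360654339986
top cork top 517 0.17500285073428223 (array([503.4,  69.4]), array([36.1, 60.4]), 65.4)
top cap side 59 [0.47490691 0.04270214 0.12144346] [0.52743981 0.09838656 0.14689118]
[0.50207748 0.07061671] 0.026739677243597538
top plate 450 (array([490.7,  53.7]), array([165.6, 177.5]), 89.7)
top tray rim 2421 0.04830519160162572 (array([ 560.9, -206. ]), array([376.1, 236.3]), 6.9)
top green 527 0.022908246475182414 (array([ 586.4, -179.6]), array([108.9, 104. ]), 11.2)
top bottle 1165 [0.66261537 0.00301318 0.02006496] [0.71364353 0.06697138 0.21526093]
top cup 191 (array([390.6, 205.9]), array([68.6, 65.8]), 51.3)
top greenjar 1018 [0.49031626 0.27407557 0.08037208] [0.56497534 0.34751093 0.1552103 ] (array([524.2, 308.8]), array([65.8, 75.2]), 40.9)
top z tray floor 0.0017496307031497071
```

Run:
```python
from h import *
R=load(0)
for c in R:
    p,P=R[c]
    p=p.astype(int)
    red=((p[...,0]>110)&(p[...,1]<70)&(p[...,2]<70)).astype(np.uint8)
    n,l,st,ce=cv2.connectedComponentsWithStats(red)
    xy=(355,325) if c=="side" else (425,210)
    best=l[xy[1]-30:xy[1]+20,xy[0]-20:xy[0]+20];k=np.bincount(best[best>0]).argmax()
    m=(l==k)&(P[...,2]>.040)
    Q=P[m];print(c,st[k],len(Q),np.median(Q[:,2]),rect(Q[Q[:,2]>.044]))
    (ctr,s,a)=cv2.minAreaRect((Q[:,:2]*1000).astype(np.float32))
    # block: dark green pixels inside
    g=sel(P,(.5,.65),(-.25,-.1),(.012,.032))&(p[...,0]<p[...,1])
    G=P[g];print("block",len(G),np.median(G[:,2]),rect(G))
    # bottle, top
    for z0,z1 in((.03,.06),(.06,.1),(.195,.22)):
        B=P[sel(P,(.6,.78),(-.05,.1),(z0,z1))]
        print("b",z0,len(B),B.mean(0) if len(B) else 0, np.ptp(B,axis=0) if len(B) else 0)
    T=P[sel(P,(.44,.56),(0,.12),(.168,.19))][:,:2];w,v=np.linalg.eigh(np.cov(T.T));print("cork long axis",np.degrees(np.arctan2(v[1,1],v[0,1])))
```

```text
side [ 264  254  180  142 4320] 889 0.04555883136841743 (array([ 535.2, -208.6]), array([303.3, 207.6]), 9.9)
block 317 0.022541668488187394 (array([ 591.8, -166.8]), array([26.4, 72.5]), 14.1)
b 0.03 231 [0.68648139 0.01426172 0.04443332] [0.11636805 0.05024829 0.02970218]
b 0.06 321 [0.68423777 0.01422353 0.0802261 ] [0.05926001 0.04671328 0.0398601 ]
b 0.195 150 [0.69344813 0.03138562 0.20708157] [0.02863888 0.02913192 0.01845652]
cork long axis 155.88760769035895
top [404 187  35   7  42] 0 nan (array([0., 0.]), array([0., 0.]), 0.0)
block 433 0.02285781875190862 (array([ 590.6, -165.6]), array([32.4, 78.9]), 15.7)
b 0.03 121 [0.6847196  0.0322085  0.04191108] [0.11631276 0.06991316 0.02979959]
b 0.06 147 [0.67057487 0.03579495 0.07929098] [0.0271363  0.06220524 0.03988335]
b 0.195 184 [0.69383137 0.03530654 0.21020458] [0.02869089 0.02878425 0.01912337]
cork long axis 154.75736202071838
  return _methods._mean(a, axis=axis, dtype=dtype,
  ret = ret.dtype.type(ret / rcount)
```

Run:
```python
from h import *
R=load(0)
boxes={"top":[(383,136),(486,130),(502,276),(398,284)],"side":[(254,300),(392,248),(452,325),(285,400)]}
for c in R:
    p,P=R[c];p=p.astype(int)
    M=np.zeros(P.shape[:2],np.uint8);cv2.fillPoly(M,[np.array(boxes[c])],1)
    m=(M>0)&(P[...,2]>.040)&(P[...,2]<.056)&(p[...,0]>p[...,1]*2)
    Q=P[m];(ctr,s,a)=cv2.minAreaRect((Q[:,:2]*1000).astype(np.float32));print(c,len(Q),ctr,s,a)
    ctr=np.array(ctr)/1000
    th=np.radians(a if s[0]>s[1] else a-90);print("yaw",np.degrees(th))
    e=np.array([[np.cos(th),np.sin(th)],[-np.sin(th),np.cos(th)]])
    for n,w in(("cap/cork",None),):
        g=P[sel(P,(.5,.65),(-.25,-.1),(.012,.032))&(p[...,0]<p[...,1])][:,:2]
        L=(g-ctr)@e.T*1000;print("block local",L.min(0),L.max(0))
    D=P[(M>0)&(P[...,2]>.022)&(P[...,2]<.031)][:,:2];L=(D-ctr)@e.T*1000
    k=(abs(L[:,0])<40)&(abs(L[:,1]+20)<40);print("divider y",np.percentile(L[k,1],[10,50,90]))
    print("to world (-.085,.034)",ctr+e.T@[-.085,.034],"(-.02,.034)",ctr+e.T@[-.02,.034])
```

```text
side 1980 (534.8765258789062, -203.73472595214844) (318.3236083984375, 210.78675842285156) 9.614608764648438
yaw 9.614608764648438
block local [47.64808683 -9.59127122] [77.82071175 62.66854002]
divider y [-57.99203721 -34.97391349 -33.958244  ]
to world (-.085,.034) [ 0.44539179 -0.18440902] (-.02,.034) [ 0.50947877 -0.17355271]
top 2321 (535.5323486328125, -208.6346435546875) (317.6627197265625, 223.0488739013672) 9.95863151550293
yaw 9.95863151550293
block local [42.72071118 -6.28059869] [79.77315699 72.89354384]
divider y [-57.66253796 -50.25955282 -29.8656685 ]
to world (-.085,.034) [ 0.44593319 -0.18984658] (-.02,.034) [ 0.50995383 -0.17860567]
```

Emit:
{"method": "move_arm", "body": {
  "series": [
    [[5,-5,0,0,0,0,1],[5,-5,0,0,0,0,1],[5,-5,0,0,0,0,1],[3,-5,0,0,0,0,1],[3,-5,0,0,0,0,1]]
  ]
}}

```text
clock: 1.3
eef_pos: [0.3758, 0.2585, 0.2312]
tool_rot: [0.214, 0.977, 0.002, 0.0]
ft_force: [0.7, 0.4, 0.0]
grip_width: 0.0857
```

Emit:
{"method": "move_arm", "body": {
  "series": [
    [[3,-4,0,0,0,0,1],[3,-4,0,0,0,0,1],[3,-4,0,0,0,0,1],[2,-4,0,0,0,0,1],[1,-2,0,0,0,0,1]]
  ]
}}

```text
clock: 1.8
eef_pos: [0.4979, 0.0725, 0.2322]
tool_rot: [0.215, 0.977, 0.003, 0.002]
ft_force: [0.0, -0.0, 0.0]
grip_width: 0.0858
```

Emit:
{"method": "move_arm", "body": {
  "series": [
    [[0.5,-0.3,-2,0,0,0,1],[0,0,-2,0,0,0,1],[0,0,-2,0,0,0,1],[0,0,-1.5,0,0,0,1],[0,0,0,0,0,0,1]]
  ]
}}

```text
clock: 2.3
eef_pos: [0.5061, 0.0637, 0.1556]
tool_rot: [0.22, 0.975, 0.003, 0.004]
ft_force: [-0.4, 0.1, -0.9]
grip_width: 0.0855
```

Emit:
{"method": "move_arm", "body": {
  "series": [
    [[-0.2,0.5,-0.3,0,0,0,1],[0,0,0,0,0,0,0.4],[0,0,0,0,0,0,0],[0,0,0,0,0,0,0],[0,0,0,0,0,0,0]]
  ]
}}

```text
clock: 2.8
eef_pos: [0.506, 0.07, 0.156]
tool_rot: [0.22, 0.976, 0.004, 0.007]
ft_force: [0.9, 0.3, 0.9]
grip_width: 0.0349
```

Emit:
{"method": "move_arm", "body": {
  "series": [
    [[0,0,1,0,0,0,0],[0,0,2,0,0,0,0],[0,0,2,0,0,0,0],[0,-2,1,0,0,4,0],[0,-4,0,0,0,7,0]]
  ]
}}

```text
clock: 3.3
eef_pos: [0.5065, 0.0124, 0.2218]
tool_rot: [0.118, 0.993, 0.005, 0.008]
ft_force: [-0.2, -0.6, -0.2]
grip_width: 0.0346
```

Emit:
{"method": "move_arm", "body": {
  "series": [
    [[0,-4,0,0,0,8,0],[0,-4,0,0,0,8,0],[0,-4,0,0,0,8,0],[0,-4,0,0,0,0,0],[0,-3,0,0,0,0,0]]
  ]
}}

```text
clock: 3.8
eef_pos: [0.5075, -0.1805, 0.228]
tool_rot: [-0.094, 0.995, 0.006, 0.011]
ft_force: [-0.1, -0.2, -0.7]
grip_width: 0.0347
```

Emit:
{"method": "move_arm", "body": {
  "series": [
    [[0.6,0.2,-3,-0.8,1.2,0,0],[0,0,-4,0,0,0,0],[0,0,-4,0,0,0,0],[0,0,-4,0,0,0,0],[0,0,-2.5,0,0,0,0]]
  ]
}}

```text
clock: 4.3
eef_pos: [0.519, -0.1877, 0.058]
tool_rot: [-0.089, 0.996, -0.005, 0.009]
ft_force: [-0.2, 1.1, -0.1]
grip_width: 0.0347
```

Emit:
{"method": "move_arm", "body": {
  "series": [
    [[-0.3,0.8,-1.5,0.5,1.1,0,0],[0,0,-1.5,0,0.3,0,0],[0,0,-0.7,0,0,0,0],[0,0,0,0,0,0,0],[0,0,0,0,0,0,0]]
  ]
}}

```text
clock: 4.8
eef_pos: [0.5161, -0.1788, 0.0188]
tool_rot: [-0.089, 0.996, 0.001, -0.005]
ft_force: [0.1, -0.0, -0.3]
grip_width: 0.0345
```

Emit:
{"method": "move_arm", "body": {
  "series": [
    [[0,0,-0.4,0,-0.5,0,0],[0,0,-0.3,0,0,0,0],[0,0,0,0,0,0,0],[0,0,0,0,0,0,0],[0,0,0,0,0,0,0]]
  ]
}}

```text
clock: 5.3
eef_pos: [0.5187, -0.1799, 0.0149]
tool_rot: [-0.089, 0.996, -0.001, 0.003]
ft_force: [-0.0, -0.4, -0.7]
grip_width: 0.0348
```

Emit:
{"method": "move_arm", "body": {
  "series": [
    [[0,0,-0.4,0,0.3,0,0],[0,0,-0.3,0,0,0,0],[0,0,0,0,0,0,0],[0,0,0,0,0,0,0.2],[0,0,0,0,0,0,0.6]]
  ]
}}

```text
clock: 5.8
eef_pos: [0.5195, -0.1803, 0.0103]
tool_rot: [-0.089, 0.996, -0.001, 0.001]
ft_force: [-0.1, 0.5, -0.4]
grip_width: 0.0481
```

Emit:
{"method": "move_arm", "body": {
  "series": [
    [[0,0,0,0,0,0,0.7],[0,0,1.5,0,0,0,0.7],[0,0,4,0,0,0,0.7],[0,0,5,0,0,0,0.7],[0,0,5,0,0,0,1]]
  ]
}}

```text
clock: 6.3
eef_pos: [0.5112, -0.1774, 0.1588]
tool_rot: [-0.089, 0.996, 0.004, -0.009]
ft_force: [0.8, -0.8, -0.5]
grip_width: 0.0725
```

Emit:
{"method": "move_arm", "body": {
  "series": [
    [[0,3,4,0,0,-8,1],[0,4,0,0,0,-8,1],[0,5,0,0,0,-8,1],[0,5,0,0,0,-8,1],[0,5,0,0,0,-8,1]]
  ]
}}

```text
clock: 6.8
eef_pos: [0.5169, 0.026, 0.2087]
tool_rot: [0.255, 0.967, 0.003, 0.001]
ft_force: [0.1, -0.2, 0.5]
grip_width: 0.0855
```

Run:
```python
from h import *
R=shot(1)
c=np.array([.535,-.209]);a=np.radians(9.8);e=np.array([[np.cos(a),np.sin(a)],[-np.sin(a),np.cos(a)]])
for k in R:
    p,P=R[k];p=p.astype(int)
    Q=P[sel(P,(.45,.56),(-.23,-.13),(.02,.04))];print(k,"cork",len(Q),np.median(Q[:,2]),rect(Q),(Q[:,:2].mean(0)-c)@e.T)
    Q=P[sel(P,(.44,.56),(0,.13),(.12,.147))]
    A=np.c_[2*Q[:,:2],np.ones(len(Q))];s=np.linalg.lstsq(A,(Q[:,:2]**2).sum(1),rcond=None)[0];print(len(Q),"cap fit",s[:2],np.sqrt(s[2]+s[0]**2+s[1]**2))
    Q=P[sel(P,(.44,.56),(0,.13),(.1445,.155))];print("captop",np.median(Q[:,2]),rect(Q),cv2.minEnclosingCircle((Q[:,:2]*1000).astype(np.float32)))
print(bot.get_obs()["joint_pos"])
```

```text
side cork 521 0.02821308445024806 (array([ 518.1, -180.6]), array([60.5, 37.1]), 11.0) [-0.01323672  0.02901523]
238 cap fit [0.50289126 0.06959309] 0.025746318069384357
captop 0.14811055842142773 (array([501.6,  68.3]), array([47.6, 54.2]), 44.1) ((502.70977783203125, 71.01600646972656), 28.337751388549805)
top cork 413 0.02876069726248698 (array([ 517.7, -181.5]), array([60.5, 37. ]), 10.9) [-0.01309383  0.03096962]
0 cap fit [0. 0.] 0.0
captop nan (array([0., 0.]), array([0., 0.]), 0.0) ((0.0, 0.0), 0.0)
[5.26454270e-02 2.82745650e-01 1.27348472e-03 1.28532494e+00
 7.23611316e-03 5.56577565e-01]
  return _methods._mean(a, axis=axis, dtype=dtype,
  ret = ret.dtype.type(ret / rcount)
```

Emit:
{"method": "move_arm", "body": {
  "series": [
    [[-1,2,0,0,0,-8.5,1],[-0.4,2,0,0,0,-8.5,1],[0,0.4,0,0,0,-8.5,1],[0,0,0,0,0,-8.5,1],[0,0,0,0,0,-8.5,1]]
  ]
}}

```text
clock: 7.4
eef_pos: [0.5016, 0.0748, 0.2068]
tool_rot: [0.588, 0.809, 0.002, 0.001]
ft_force: [-0.2, -0.5, 0.2]
grip_width: 0.0854
```

Emit:
{"method": "move_arm", "body": {
  "series": [
    [[0,0,-1,0,0,-8.5,1],[0,0,-2,0,0,-8.5,1],[0,0,-1,0,0,-8.5,1],[0,0,0,0,0,-8.5,1],[0,0,0,0,0,-8.5,1]]
  ]
}}

```text
clock: 7.9
eef_pos: [0.5016, 0.0712, 0.1639]
tool_rot: [0.844, 0.537, -0.001, 0.003]
ft_force: [0.1, -0.3, -0.9]
grip_width: 0.0857
```

```bash
cat > s.py <<'E'
from workcell import bot
import numpy as np
from scipy.spatial.transform import Rotation as R
o=bot.get_obs();z=R.from_quat(o["tool_rot"]).as_matrix()
y=z[:,1];z=z[:,2]
print("t",round(o["clock"],2),"pos",np.round(o["eef_pos"]*100,2),"j",np.round(o["joint_pos"],3),"jaw",np.round(np.degrees(np.arctan2(y[1],y[0])),1))
print("tilt fix deg",np.round(np.degrees([-z[1],z[0]]),2),"f",np.round(o["ft_force"],1),"tq",np.round(o["ft_torque"],2),"w",round(o["grip_width"],4))
E
python3 s.py
```

```text
t 7.9 pos [50.16  7.12 16.39] j [ 0.144  0.293 -0.105  1.172 -0.006  2.152] jaw -25.0
tilt fix deg [0.31 0.09] f [ 0.1 -0.3 -0.9] tq [ 0.04 -0.02 -0.02] w 0.0857
```

Emit:
{"method": "move_arm", "body": {
  "series": [
    [[0.1,-0.1,-1.5,0,0,-8,1],[0,0,-1.5,0,0,-8,1],[0,0,-1.5,0,0,-8,1],[0,0,-0.8,0,0,0,1],[0,0,0,0,0,0,1]]
  ]
}}

```text
clock: 8.4
eef_pos: [0.5027, 0.0665, 0.1079]
tool_rot: [0.939, 0.343, -0.003, 0.003]
ft_force: [-0.3, -0.1, 0.7]
grip_width: 0.0854
```

```bash
python3 s.py
```

```text
t 8.4 pos [50.27  6.65 10.79] j [ 0.136  0.346 -0.187  1.042 -0.008  2.577] jaw -49.9
tilt fix deg [ 0.48 -0.14] f [-0.3 -0.1  0.7] tq [ 0.01 -0.   -0.02] w 0.0854
```

Emit:
{"method": "move_arm", "body": {
  "series": [
    [[0,0.4,0.2,0.5,-0.1,0,1],[0,0,0,0,0,0,0.7],[0,0,0,0,0,0,0],[0,0,0,0,0,0,0],[0,0,0,0,0,0,0]]
  ]
}}

```text
clock: 8.9
eef_pos: [0.5038, 0.0707, 0.1123]
tool_rot: [0.938, 0.346, 0.001, -0.0]
ft_force: [-1.1, -0.1, -2.0]
grip_width: 0.0542
```

```bash
python3 s.py
```

```text
t 8.9 pos [50.38  7.07 11.23] j [ 1.380e-01  3.400e-01 -1.820e-01  1.046e+00  2.000e-03  2.574e+00] jaw -49.5
tilt fix deg [-0.1   0.12] f [-1.1 -0.1 -2. ] tq [0.02 0.11 0.05] w 0.0542
```

Emit:
{"method": "move_arm", "body": {
  "series": [
    [[0,0,0.04,0,0,8,0],[0,0,0.04,0,0,8,0],[0,0,0.04,0,0,8,0],[0,0,0.04,0,0,8,0],[0,0,0.04,0,0,8,0]]
  ]
}}

```text
clock: 9.4
eef_pos: [0.5036, 0.0703, 0.1141]
tool_rot: [0.754, 0.657, 0.001, -0.0]
ft_force: [0.3, 0.1, -0.9]
grip_width: 0.0539
```

```bash
python3 s.py
```

```text
t 9.4 pos [50.36  7.03 11.41] j [ 1.380e-01  3.390e-01 -1.790e-01  1.052e+00  1.000e-03  1.846e+00] jaw -7.9
tilt fix deg [-0.08  0.04] f [ 0.3  0.1 -0.9] tq [-0.01  0.01  0.01] w 0.0539
```

Emit:
{"method": "move_arm", "body": {
  "series": [
    [[0,0,0.04,0,0,8,0],[0,0,0.04,0,0,8,0],[0,0,0.04,0,0,8,0],[0,0,0.04,0,0,8,0],[0,0,0.04,0,0,8,0]]
  ]
}}

```text
clock: 9.9
eef_pos: [0.504, 0.0702, 0.1159]
tool_rot: [0.47, 0.883, 0.001, 0.0]
ft_force: [1.2, 0.3, -1.9]
grip_width: 0.0541
```

Emit:
{"method": "move_arm", "body": {
  "series": [
    [[0,0,0.04,0,0,8,0],[0,0,0.04,0,0,8,0],[0,0,0.04,0,0,8,0],[0,0,0.04,0,0,8,0],[0,0,0.04,0,0,8,0]]
  ]
}}

```text
clock: 10.4
eef_pos: [0.5045, 0.0705, 0.1176]
tool_rot: [0.124, 0.992, 0.001, 0.0]
ft_force: [0.6, -0.5, -1.1]
grip_width: 0.0537
```

```bash
python3 s.py
```

```text
t 10.4 pos [50.45  7.05 11.76] j [ 1.380e-01  3.370e-01 -1.720e-01  1.061e+00  1.000e-03  3.860e-01] jaw 75.8
tilt fix deg [-0.08  0.06] f [ 0.6 -0.5 -1.1] tq [ 0.06 -0.06 -0.03] w 0.0537
```

Emit:
{"method": "move_arm", "body": {
  "series": [
    [[-0.03,0,0.04,0,0,8,0],[0,0,0.04,0,0,8,0],[0,0,0.04,0,0,8,0],[0,0,0.04,0,0,8,0],[0,0,0.04,0,0,8,0]]
  ]
}}

```text
clock: 10.9
eef_pos: [0.5047, 0.0709, 0.1194]
tool_rot: [-0.239, 0.971, 0.001, 0.001]
ft_force: [0.1, -0.1, -1.8]
grip_width: 0.0539
```

Emit:
{"method": "move_arm", "body": {
  "series": [
    [[-0.03,0,0.04,0,0,8,0],[0,0,0.04,0,0,8,0],[0,0,0.04,0,0,8,0],[0,0,0.04,0,0,8,0],[0,0,0.04,0,0,8,0]]
  ]
}}

```text
clock: 11.4
eef_pos: [0.5046, 0.0713, 0.1211]
tool_rot: [-0.57, 0.822, 0.001, 0.001]
ft_force: [0.6, 0.2, -0.9]
grip_width: 0.0543
```

Emit:
{"method": "move_arm", "body": {
  "series": [
    [[0,0,0.04,0,0,8,0],[0,0,0.04,0,0,8,0],[0,0,0.04,0,0,8,0],[0,0,0.04,0,0,8,0],[0,0,0.04,0,0,8,0]]
  ]
}}

```text
clock: 11.9
eef_pos: [0.5043, 0.0717, 0.1228]
tool_rot: [0.826, -0.564, -0.001, -0.0]
ft_force: [-0.0, 0.8, -1.1]
grip_width: 0.0538
```

```bash
python3 s.py
```

```text
t 11.9 pos [50.43  7.17 12.28] j [ 0.14   0.335 -0.16   1.078  0.002 -1.803] jaw -158.7
tilt fix deg [-0.09 -0.14] f [-0.   0.8 -1.1] tq [0.13 0.03 0.  ] w 0.0538
```

Emit:
{"method": "move_arm", "body": {
  "series": [
    [[0,0,0.04,0,0,8,0],[0,0,0.04,0,0,8,0],[0,0,0.04,0,0,8,0],[0,0,0.04,0,0,8,0],[0,0,0.04,0,0,8,0]]
  ]
}}

```text
clock: 12.4
eef_pos: [0.5039, 0.0719, 0.1245]
tool_rot: [0.973, -0.232, -0.002, 0.001]
ft_force: [-0.6, 0.4, -1.0]
grip_width: 0.0538
```

Emit:
{"method": "move_arm", "body": {
  "series": [
    [[0,0,0,0,0,0,0.8],[0,0,0,0,0,0,1],[0,0,0,0,0,0,1],[0,0,0,0,0,-6,1],[0,0,0,0,0,-8.5,1]]
  ]
}}

```text
clock: 12.9
eef_pos: [0.5048, 0.0719, 0.1253]
tool_rot: [0.933, -0.359, -0.0, 0.001]
ft_force: [0.7, 0.1, 0.2]
grip_width: 0.0855
```

```bash
python3 s.py
```

```text
t 12.9 pos [50.48  7.19 12.53] j [ 0.142  0.333 -0.156  1.083 -0.    -2.266] jaw -132.1
tilt fix deg [ 0.04 -0.07] f [0.7 0.1 0.2] tq [-0.01  0.03 -0.02] w 0.0855
```

Emit:
{"method": "move_arm", "body": {
  "series": [
    [[-0.1,-0.1,0,0,0,-8.5,1],[0,0,0,0,0,-8.5,1],[0,0,0,0,0,-8.5,1],[0,0,0,0,0,-8.5,1],[0,0,0,0,0,-8.5,1]]
  ]
}}

```text
clock: 13.4
eef_pos: [0.5046, 0.0709, 0.1261]
tool_rot: [0.737, -0.676, 0.0, -0.0]
ft_force: [-0.1, -0.1, 0.6]
grip_width: 0.0854
```

Emit:
{"method": "move_arm", "body": {
  "series": [
    [[0,0,0,0,0,-8.5,1],[0,0,0,0,0,-8.5,1],[0,0,0,0,0,-8.5,1],[0,0,0,0,0,-8.5,1],[0,0,0,0,0,-8.5,1]]
  ]
}}

```text
clock: 13.9
eef_pos: [0.5056, 0.0709, 0.1269]
tool_rot: [-0.438, 0.899, -0.001, 0.001]
ft_force: [0.7, -0.3, 0.0]
grip_width: 0.0853
```

```bash
python3 s.py
```

```text
t 13.9 pos [50.56  7.09 12.69] j [ 0.14   0.33  -0.156  1.083 -0.002 -0.766] jaw 142.0
tilt fix deg [0.07 0.15] f [ 0.7 -0.3  0. ] tq [ 0.01 -0.02 -0.  ] w 0.0853
```

Emit:
{"method": "move_arm", "body": {
  "series": [
    [[-0.2,0,-0.1,0,0,-8.5,1],[0,0,0,0,0,-8.5,1],[0,0,0,0,0,-8.5,1],[0,0,0,0,0,-8.5,1],[0,0,0,0,0,-8.5,1]]
  ]
}}

```text
clock: 14.4
eef_pos: [0.5044, 0.0709, 0.1267]
tool_rot: [-0.078, 0.997, -0.002, 0.001]
ft_force: [-0.3, 0.9, 0.3]
grip_width: 0.0855
```

Emit:
{"method": "move_arm", "body": {
  "series": [
    [[-0.1,0,-0.1,0,0,-8.5,1],[0,0,0,0,0,-8.5,1],[0,0,0,0,0,-8.5,1],[0,0,0,0,0,-8.5,1],[0,0,0,0,0,-8.5,1]]
  ]
}}

```text
clock: 14.9
eef_pos: [0.5042, 0.0709, 0.1265]
tool_rot: [0.292, 0.956, -0.002, 0.002]
ft_force: [-0.0, 0.3, 0.0]
grip_width: 0.0854
```

Emit:
{"method": "move_arm", "body": {
  "series": [
    [[-0.1,0,-0.1,0,0,-8.5,1],[0,0,0,0,0,-8.5,1],[0,0,0,0,0,-8.5,1],[0,0,0,0,0,-8.5,1],[0,0,0,0,0,-8.5,1]]
  ]
}}

```text
clock: 15.4
eef_pos: [0.5041, 0.0709, 0.1263]
tool_rot: [0.622, 0.783, -0.002, 0.002]
ft_force: [0.9, 0.2, -0.4]
grip_width: 0.0851
```

```bash
python3 s.py
```

```text
t 15.4 pos [50.41  7.09 12.63] j [ 0.143  0.33  -0.158  1.084 -0.006  1.487] jaw 13.0
tilt fix deg [0.34 0.01] f [ 0.9  0.2 -0.4] tq [ 0.05  0.01 -0.02] w 0.0851
```

Emit:
{"method": "move_arm", "body": {
  "series": [
    [[-0.1,0,-0.2,0.3,0,-8.5,1],[0,0,0,0,0,-8.5,1],[0,0,0,0,0,-8.5,1],[0,0,0,0,0,-8.5,1],[0,0,0,0,0,-4,1]]
  ]
}}

```text
clock: 15.9
eef_pos: [0.504, 0.0709, 0.125]
tool_rot: [0.847, 0.532, 0.0, 0.001]
ft_force: [-0.3, 0.4, -0.8]
grip_width: 0.0852
```

Emit:
{"method": "move_arm", "body": {
  "series": [
    [[0,0,0,0,0,0,0.7],[0,0,0,0,0,0,0],[0,0,0,0,0,0,0],[0,0,0,0,0,0,0],[0,0,0,0,0,0,0]]
  ]
}}

```text
clock: 16.4
eef_pos: [0.5043, 0.0708, 0.1256]
tool_rot: [0.846, 0.532, 0.001, 0.001]
ft_force: [0.1, -0.8, -0.1]
grip_width: 0.0542
```

```bash
python3 s.py
```

```text
t 16.4 pos [50.43  7.08 12.56] j [ 1.400e-01  3.290e-01 -1.610e-01  1.078e+00 -2.000e-03  2.159e+00] jaw -25.7
tilt fix deg [0.07 0.15] f [ 0.1 -0.8 -0.1] tq [-0.06 -0.06  0.01] w 0.0542
```

Emit:
{"method": "move_arm", "body": {
  "series": [
    [[0,0,0.04,0,0,8,0],[0,0,0.04,0,0,8,0],[0,0,0.04,0,0,8,0],[0,0,0.04,0,0,8,0],[0,0,0.04,0,0,8,0]]
  ]
}}

```text
clock: 16.9
eef_pos: [0.5041, 0.0714, 0.1273]
tool_rot: [0.602, 0.798, 0.001, 0.0]
ft_force: [-0.5, 0.1, 1.2]
grip_width: 0.0539
```

Emit:
{"method": "move_arm", "body": {
  "series": [
    [[0,0,0.04,0,0,8,0],[0,0,0.04,0,0,8,0],[0,0,0.04,0,0,8,0],[0,0,0.04,0,0,8,0],[0,0,0.04,0,0,8,0]]
  ]
}}

```text
clock: 17.4
eef_pos: [0.504, 0.0716, 0.1291]
tool_rot: [0.278, 0.961, 0.001, -0.001]
ft_force: [0.2, 0.2, 0.6]
grip_width: 0.0536
```

Emit:
{"method": "move_arm", "body": {
  "series": [
    [[0,0,0.04,0,0,8,0],[0,0,0.04,0,0,8,0],[0,0,0.04,0,0,8,0],[0,0,0.04,0,0,8,0],[0,0,0.04,0,0,8,0]]
  ]
}}

```text
clock: 17.9
eef_pos: [0.5039, 0.0715, 0.1309]
tool_rot: [-0.083, 0.997, 0.001, -0.001]
ft_force: [-0.2, 0.3, 0.4]
grip_width: 0.0543
```

Emit:
{"method": "move_arm", "body": {
  "series": [
    [[0,0,0.04,0,0,8,0],[0,0,0.04,0,0,8,0],[0,0,0.04,0,0,8,0],[0,0,0.04,0,0,8,0],[0,0,0.04,0,0,8,0]]
  ]
}}

```text
clock: 18.4
eef_pos: [0.5039, 0.0714, 0.1326]
tool_rot: [-0.433, 0.902, 0.0, -0.002]
ft_force: [0.5, -0.1, -0.3]
grip_width: 0.0539
```

```bash
python3 s.py
```

```text
t 18.4 pos [50.39  7.14 13.26] j [ 0.141  0.326 -0.145  1.103 -0.    -0.754] jaw 141.3
tilt fix deg [ 0.05 -0.19] f [ 0.5 -0.1 -0.3] tq [-0.07  0.09  0.  ] w 0.0539
```

Emit:
{"method": "move_arm", "body": {
  "series": [
    [[0,0,0.04,0,0,8,0],[0,0,0.04,0,0,8,0],[0,0,0.04,0,0,8,0],[0,0,0.04,0,0,8,0],[0,0,0.04,0,0,8,0]]
  ]
}}

```text
clock: 18.9
eef_pos: [0.5039, 0.0713, 0.1343]
tool_rot: [0.725, -0.688, 0.0, 0.002]
ft_force: [0.5, 0.3, 0.5]
grip_width: 0.0538
```

Emit:
{"method": "move_arm", "body": {
  "series": [
    [[0,0,0.04,0,0,8,0],[0,0,0.1,0,0,8,0],[0,0,0.2,0,0,0,0],[0,0,0.3,0,0,0,0],[0,0,0.3,0,0,0,0]]
  ]
}}

```text
clock: 19.4
eef_pos: [0.5031, 0.0713, 0.1429]
tool_rot: [0.816, -0.577, -0.001, 0.002]
ft_force: [0.7, 0.2, -1.0]
grip_width: 0.0538
```

```bash
python3 s.py
```

```text
t 19.4 pos [50.31  7.13 14.29] j [ 0.143  0.316 -0.13   1.128 -0.003 -1.768] jaw -160.5
tilt fix deg [ 0.2  -0.21] f [ 0.7  0.2 -1. ] tq [0.03 0.02 0.02] w 0.0538
```

Emit:
{"method": "move_arm", "body": {
  "series": [
    [[0,0,0.5,0,0,0,0],[0,0,1,0,0,0,0],[0,0,1.5,0,0,0,0],[0,0,2,0,0,0,0],[0,0,1.5,0,0,0,0]]
  ]
}}

```text
clock: 19.9
eef_pos: [0.5016, 0.0711, 0.2107]
tool_rot: [0.815, -0.579, -0.002, 0.004]
ft_force: [0.0, 0.4, -1.2]
grip_width: 0.0536
```

```bash
python3 - <<'E'
from h import *
R=shot(2)
E
python3 s.py
```

```text
t 20.0 pos [50.3   7.13 21.19] j [ 0.143  0.268 -0.009  1.297 -0.003 -1.764] jaw -160.8
tilt fix deg [ 0.19 -0.17] f [ 0.5 -0.4 -1.1] tq [-0.08 -0.03 -0.03] w 0.0534
```

View pics/side2.png

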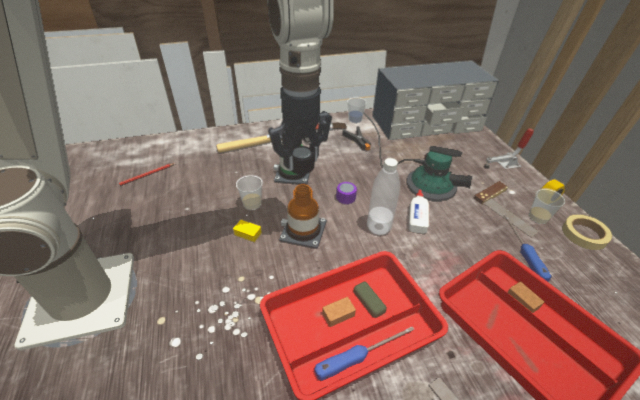

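The cap is off: it is in the gripper at (302,160), the bare neck shows at (302,200), and the cork lies in the tray at (338,312). Next I move the cap over the tray.

Emit:
{"method": "move_arm", "body": {
  "series": [
    [[-1,-3,0,0,0,-8.3,0],[-1,-3,0,0,0,-8.3,0],[-1,-3,0,0,0,-8.3,0],[-1,-3,0,0,0,-8.3,0],[-1,-3,0,0,0,-8.3,0]]
  ]
}}

```text
clock: 20.5
eef_pos: [0.452, -0.0793, 0.2105]
tool_rot: [-0.549, 0.836, 0.001, -0.001]
ft_force: [0.4, -0.7, -1.6]
grip_width: 0.054
```

Emit:
{"method": "move_arm", "body": {
  "series": [
    [[-0.5,-3,0,0,0,-8.3,0],[-0.5,-3,0,0,0,-8.3,0],[-0.5,-2,-1,0,0,-8.3,0],[0,-1.5,-1,0,0,-8.3,0],[0,-1,-1,0,0,-8.3,0]]
  ]
}}

```text
clock: 21.0
eef_pos: [0.4338, -0.191, 0.179]
tool_rot: [-0.204, 0.979, 0.001, -0.001]
ft_force: [0.2, 1.2, -1.3]
grip_width: 0.0541
```

```bash
python3 s.py
```

```text
t 21.0 pos [ 43.38 -19.1   17.9 ] j [-0.415  0.222 -0.159  1.192 -0.    -0.825] jaw 113.5
tilt fix deg [-0.04 -0.12] f [ 0.2  1.2 -1.3] tq [ 0.03  0.04 -0.01] w 0.0541
```

Emit:
{"method": "move_arm", "body": {
  "series": [
    [[0.1,0,-3,0,0,-7,0],[0.1,0,-3,0,0,-6.5,0],[0,0,-3,0,0,0,0],[0,0,-2.5,0,0,0,0],[0,0,-1,0,0,0,0]]
  ]
}}

```text
clock: 21.5
eef_pos: [0.4345, -0.1932, 0.0487]
tool_rot: [-0.077, 0.997, -0.0, -0.001]
ft_force: [0.1, -0.7, -0.5]
grip_width: 0.0539
```

```bash
python3 s.py
python3 - <<'E'
from h import *
R=shot(3)
E
```

```text
t 21.5 pos [ 43.45 -19.32   4.87] j [-0.418  0.359 -0.35   0.862 -0.001 -0.573] jaw 98.9
tilt fix deg [ 0.02 -0.06] f [ 0.1 -0.7 -0.5] tq [ 0.02  0.03 -0.05] w 0.0539
```

View pics/side3.png

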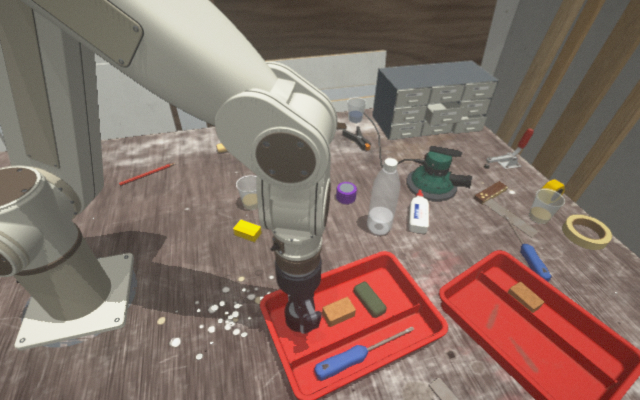

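The gripper with the cap is at (303,312), inside the wide bay and left of the cork at (340,312). Lowering slowly.

Emit:
{"method": "move_arm", "body": {
  "series": [
    [[0,0,-1,0,0,0,0],[0,0,-1,0,0,0,0],[0,0,-0.8,0,0,0,0],[0,0,-0.3,0,0,0,0],[0,0,0,0,0,0,0]]
  ]
}}

```text
clock: 22.1
eef_pos: [0.4384, -0.1947, 0.0199]
tool_rot: [-0.078, 0.997, -0.002, 0.003]
ft_force: [-0.1, 0.4, -1.6]
grip_width: 0.0538
```

```bash
python3 s.py
```

```text
t 22.1 pos [ 43.84 -19.47   1.99] j [-0.418  0.402 -0.379  0.782 -0.001 -0.573] jaw 98.9
tilt fix deg [0.22 0.38] f [-0.1  0.4 -1.6] tq [ 0.06  0.08 -0.03] w 0.0538
```

Emit:
{"method": "move_arm", "body": {
  "series": [
    [[0,0,-0.5,0.2,0.4,0,0],[0,0,-0.4,0,0,0,0],[0,0,-0.2,0,0,0,0],[0,0,0,0,0,0,0],[0,0,0,0,0,0,0]]
  ]
}}

```text
clock: 22.6
eef_pos: [0.4392, -0.1951, 0.0087]
tool_rot: [-0.078, 0.997, -0.0, 0.0]
ft_force: [-0.1, 0.8, -1.3]
grip_width: 0.0536
```

```bash
python3 s.py
```

```text
t 22.6 pos [ 43.92 -19.51   0.87] j [-0.418  0.424 -0.38   0.765 -0.    -0.573] jaw 98.9
tilt fix deg [0.04 0.04] f [-0.1  0.8 -1.3] tq [-0.    0.03 -0.01] w 0.0536
```

Emit:
{"method": "move_arm", "body": {
  "series": [
    [[0,0,-0.1,0,0,0,0],[0,0,-0.1,0,0,0,0],[0,0,-0.1,0,0,0,0],[0,0,0,0,0,0,0],[0,0,0,0,0,0,0]]
  ]
}}

```text
clock: 23.1
eef_pos: [0.4397, -0.1953, 0.0064]
tool_rot: [-0.078, 0.997, -0.001, 0.001]
ft_force: [-0.8, 0.3, -1.5]
grip_width: 0.0539
```

```bash
python3 s.py
```

```text
t 23.1 pos [ 43.97 -19.53   0.64] j [-0.418  0.428 -0.383  0.758 -0.    -0.573] jaw 98.9
tilt fix deg [0.07 0.12] f [-0.8  0.3 -1.5] tq [ 0.02  0.01 -0.03] w 0.0539
```

Emit:
{"method": "move_arm", "body": {
  "series": [
    [[0,0,-0.1,0,0,0,0],[0,0,-0.1,0,0,0,0],[0,0,-0.1,0,0,0,0],[0,0,0,0,0,0,0],[0,0,0,0,0,0,0]]
  ]
}}

```text
clock: 23.6
eef_pos: [0.44, -0.1953, 0.0066]
tool_rot: [-0.078, 0.997, -0.001, 0.002]
ft_force: [0.8, -0.5, -0.7]
grip_width: 0.0537
```

```bash
python3 s.py
```

```text
t 23.6 pos [ 44.   -19.53   0.66] j [-0.418  0.427 -0.384  0.756 -0.    -0.573] jaw 98.9
tilt fix deg [0.1  0.22] f [ 0.8 -0.5 -0.7] tq [-0.01  0.03 -0.01] w 0.0537
```

Emit:
{"method": "move_arm", "body": {
  "series": [
    [[0,0,0,0,0,0,0.66],[0,0,0,0,0,0,0.7],[0,0,0,0,0,0,0.8],[0,0,0,0,0,0,0.8],[0,0,0.5,0,0,0,0.8]]
  ]
}}

```text
clock: 24.1
eef_pos: [0.4398, -0.1953, 0.0109]
tool_rot: [-0.078, 0.997, -0.001, 0.001]
ft_force: [0.4, 1.0, -0.6]
grip_width: 0.0686
```

```bash
python3 s.py
```

```text
t 24.1 pos [ 43.98 -19.53   1.09] j [-0.418  0.421 -0.379  0.768 -0.    -0.573] jaw 98.9
tilt fix deg [0.08 0.17] f [ 0.4  1.  -0.6] tq [-0.01 -0.    0.04] w 0.0686
```

Emit:
{"method": "move_arm", "body": {
  "series": [
    [[0,0,1,0,0,0,0.8],[0,0,3,0,0,0,0.8],[0,0,4,0,0,0,0.8],[0,0,5,0,0,0,0.8],[0,0,5,0,0,0,0.8]]
  ]
}}

```text
clock: 24.6
eef_pos: [0.4334, -0.1924, 0.192]
tool_rot: [-0.078, 0.997, 0.003, -0.005]
ft_force: [1.3, -0.1, -0.2]
grip_width: 0.0682
```

Emit:
{"method": "move_arm", "body": {
  "series": [
    [[-2,4,1,0,0,0,0.8],[-2,4,0,0,0,0,0.8],[-2,4,0,0,0,0,0.8],[0,4,0,0,0,0,0.8],[0,0,0,0,0,0,0.8]]
  ]
}}

```text
clock: 25.1
eef_pos: [0.378, -0.0311, 0.2176]
tool_rot: [-0.076, 0.997, -0.002, 0.009]
ft_force: [0.4, -0.5, 1.1]
grip_width: 0.0682
```

```bash
python3 s.py
python3 - <<'E'
from h import *
R=shot(4)
c=np.array([.535,-.209]);a=np.radians(9.8);e=np.array([[np.cos(a),np.sin(a)],[-np.sin(a),np.cos(a)]])
for k in R:
    p,P=R[k]
    Q=P[sel(P,(.40,.478),(-.235,-.15),(.03,.06))];print(k,"cap",len(Q),np.percentile(Q[:,2],[5,50,95]),rect(Q),(Q[:,:2].mean(0)-c)@e.T)
    T=Q[Q[:,2]>.036];A=np.c_[T[:,:2],np.ones(len(T))];print(np.linalg.lstsq(A,T[:,2],rcond=None)[0])
    Q=P[sel(P,(.475,.56),(-.23,-.13),(.02,.034))];print(k,"cork",len(Q),np.median(Q[:,2]),rect(Q))
E
```

```text
t 25.1 pos [37.8  -3.11 21.76] j [-8.100e-02 -7.000e-03 -3.160e-01  1.243e+00 -1.000e-03 -2.330e-01] jaw 98.7
tilt fix deg [0.14 1.05] f [ 0.4 -0.5  1.1] tq [-0.06 -0.05  0.05] w 0.0682
side cap 642 [0.03367497 0.0398814  0.04169401] (array([ 439.3, -196.3]), array([53.8, 54.2]), 12.6) [-0.09294553  0.02679247]
[0.00430185 0.01161249 0.04038748]
side cork 517 0.028258339084175854 (array([ 518.2, -180.6]), array([60.1, 37.4]), 10.4)
top cap 19 [0.03849839 0.04161635 0.04374756] (array([ 439.2, -219.9]), array([22.8,  3. ]), 0.5) [-0.09613618  0.00539089]
[0.02444345 0.08043239 0.04834126]
top cork 57 0.028805706535314668 (array([ 542.3, -176.4]), array([10.6, 36.8]), 12.8)
```

View pics/side4.png

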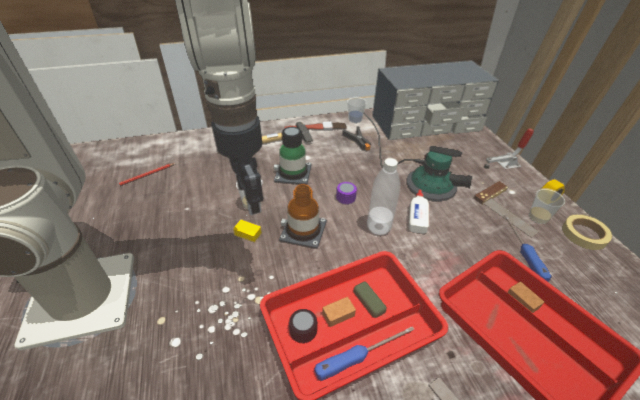

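The picture shows the cap standing flat in the wide bay at (303,325), top at about 40 mm (40.5 expected) and level. The cork is flat at (340,312), and the bottle is unmoved at (385,195). I'll let the arm settle, then hand in.

Emit:
{"method": "move_arm", "body": {
  "series": [
    [[0,0,0,0,0,0,0.8],[0,0,0,0,0,0,0.8],[0,0,0,0,0,0,0.8],[0,0,0,0,0,0,0.8],[0,0,0,0,0,0,0.8]]
  ]
}}

```text
clock: 25.7
eef_pos: [0.3792, -0.0379, 0.2173]
tool_rot: [-0.07, 0.998, -0.003, 0.008]
ft_force: [0.6, -1.1, -0.7]
grip_width: 0.0686
```

```bash
python3 -c "
from workcell import bot
print(bot.job_done())"
```

```text
the job is handed in; nothing more can be done
None
```

The amber jar is open, and both the cap and the cork block are in the wide bay of the nearer red tray. I handed the job in at about 26 s of the 72 s allowed; no verdict was reported.

- **Cork block:** I moved it first. Its top measured 28.3–28.8 mm, against 29 mm expected for lying flat on the floor.
- **Cap:** I unscrewed it about 510° in two grips, following the thread's rise. I then lifted it straight up, about 10 cm above its screwed-down height, before moving it to the tray. It stands open side down, with its top at about 40 mm (40.5 mm expected) and level within 1°. The readings taken at its grips and during unscrewing stayed at about 2 N or less.
- **Clear bottle and mixing cup:** the bottle stands where it was. The arm hid the cup in my last side picture, so I checked it only in the picture taken at about 20 s, where it was in place; the later moves kept the gripper about 0.2 m above the bench there.

The arm also hid most of the cap and cork from the top camera at the end, so the last checks of both rest on the side camera.

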